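# Spin-check the wafer carousel and brake it on its index band

## Task

Check that the white wafer carousel runs free: with a fingertip against one of its black pegs, flick it anticlockwise (seen from above) briskly enough that its red mark runs freely past the yellow band and comes round again. When the mark is back at the band on that or a later round, brake the still-turning wheel by pressing a fingertip down on the bare outer rim of its top, so that it stops in one go with the red mark within the yellow band: once the mark has first passed the band, the wheel may come to rest nowhere else and the pegs are not touched again. Finish while still holding the fingertip firmly but not hard on the rim, and leave the wafers and everything around untouched.

Things in the scene. Friction and masses are not known exactly. Their poses are not given: they have to be found in the camera images.
- stand: round aluminium stand of the carousel, 300 mm across and 16 mm high, fixed to the bench; origin at the centre of its underside on the bench (z 0), vertical z axis is the axis of rotation. Its +x axis points from the centre to the middle of the yellow band, a raised yellow arc 14 mm wide lying 132 to 146 mm from the axis, 24 degrees long (12 degrees either side of +x), its top 36 mm above the bench
- carousel: white wheel, a flat disc 250 mm across and 12 mm thick (about 0.5 to 1 kg) on a nearly frictionless bearing in the stand; origin on the axis at bench height, its +x axis points to the red mark. Its top face is 34 mm above the bench. Its outer rim, 95 to 125 mm from the axis, is bare and flat. At the centre an aluminium hub cap 44 mm across stands 4 mm above the top face
- pegs: three black upright pegs fixed to the wheel's top, each 14 mm across and 30 mm high (from 34 to 64 mm above the bench), 65 mm from the axis, at 60, 180 and 300 degrees anticlockwise from the red mark; origin on the axis at bench height
- wafers: three wafers, gold, violet and dark, 50 mm across, 1.5 mm thick, lying fixed on the wheel's top with centres 62 mm from the axis, at 0 (gold, in line with the red mark), 120 and 240 degrees anticlockwise from the mark; not to be touched; origin on the axis at bench height
- rotor (a joint): turning angle of the wheel, rad, counted on over many turns, growing anticlockwise seen from above; 0, 2 pi, 4 pi and so on have the red mark at the middle of the yellow band. It starts between -5.5 and -2.6 rad. Flicked to 2.5 rad/s the wheel runs for some 20 s and about three turns, slowing by roughly 0.09 of its speed each second plus 0.04 rad/s each second (a half more or less with its weight)
- mark (a point): red mark, a stripe 30 mm long (radially) and 14 mm wide on the wheel's rim; the point lies on its middle line on the top face, 110 mm from the axis, and turns with the wheel
- index (a point): fixed point where point mark stands when the red mark is at the middle of the yellow band: 110 mm from the axis, 34 mm above the bench
- hub (a point): fixed point on the axis of rotation at the height of the wheel's top face, 34 mm above the bench. The wheel sits on a sprung spindle: pressed down with some 3 to 8 N it begins to sink, level, by 1 mm for each further 1.5 N, to a stop 5 mm down, and comes up again when let go
- peg0 (a point): middle of the top end of the peg 60 degrees anticlockwise from the red mark, 64 mm above the bench
- peg1 (a point): middle of the top end of the peg 180 degrees from the red mark, 64 mm above the bench
- peg2 (a point): middle of the top end of the peg 300 degrees anticlockwise from the red mark, 64 mm above the bench
- ingot: loose dark grey upright cylinder, 64 mm across, 100 mm high; a bystander
- dish: loose clear shallow dish, 90 mm across, 18 mm high; a bystander
- jar: loose amber jar with white cap, 60 mm across, 70 mm high; a bystander
- chipbox: loose blue box 60 x 45 x 22 mm; a bystander
- reel: loose orange ring 90 mm across, 20 mm high; a bystander
- can: loose can 56 mm across, 85 mm high; a bystander
- brush: loose brush 150 mm long lying beyond the carousel; a bystander

How it is judged:
By the outcome, as a careful person would: the job done as asked, in the order asked, and still so for the second after the job is handed in, while the arm keeps its last pose, push and grip.
It also fails if it takes over 64 s, if anything falls off the work surface, if the arm or the gripper's body presses on something with over 40 N, if the wrist force passes 120 N, or if a joint passes its speed limit or range.

## Robot

A 7-joint arm with a two-finger parallel gripper is mounted at the origin on the work surface. World frame = base frame: x ahead of the robot, y to its left, z up, the work surface at z = 0. Lengths are in m, angles in rad, forces in N, time in s.
With the tool pointing down it reaches from about 0.425 to 1.025 m from the base axis. Payload 9.4 kg.
Tool frame: the origin (TCP) lies on the mounting face of the last link; the fingertips stand 186 mm ahead of it and the grasp point (between the pads) lies 167 mm ahead of it; x points along the fingers, y is the direction in which the jaws open and shut, and the axes are right-handed (so a half turn about x gives the same grasp; the last joint's range is limited). The gripper opens to 93 mm and grips with 3 to 60 N. Pads are 15 mm wide; open, the fingers measure 128 mm over their backs; the gripper's body (75 mm by 188 mm) begins 65 mm behind the grasp point.
Start: joints at [-1.313, 0.599, -0.003, 1.599, 0.002, 0.943, -0.08], TCP at [0.238, 0.685, 0.405] pointing down, gripper open.
Joint ranges: [-2.57, 2.57], [-0.35, 1.97], [-1.29, 1.29], [0.11, 2.56], [-1.05, 4.19], [0.11, 1.86], [-2.63, 2.63]. Speed limits (rad/s): [2.22, 2.22, 3.01, 3.01, 3.14, 3.14, 3.14].

## Interface

Orientations are given as [roll, pitch, yaw] about the fixed x, y, z axes, in that order (R = Rz(yaw) Ry(pitch) Rx(roll)).
In Python, from plant import get_obs, read_camera, job_done gives the robot as it stands.
- The arm moves only by the shell command python3 -m inch 'ROWS' [FORCE]. ROWS is JSON, a list of rows, each a list of 7 numbers: the shift along the world's x, y, z in m, then the turn, a rotation vector about the world's x, y, z in rad, then the finger opening in m, from 0 to 0.093. A call has 1 to 8 rows; each row is the pose to reach, as a shift and turn from the pose measured when the call began; what a row does not reach only later rows make up. A row lasts 1/10 s, in which the tool goes at most 50 mm and 8.59 degrees, less where a joint would pass 70% of its speed; a pose out of reach is approached as far as the arm can. A call with a gripper value outside its range is refused whole. The fingers move at their own pace and stop on an object; FORCE is the grip in N (left out, the last holds). Time passes only in rows, so rows that repeat a pose let the fingers close. It gives the time, the measured TCP pose, the force and the opening at its end, in the units of the state.
- get_obs(): the state, without advancing time (a new reading comes with each control period).
- read_camera(name): name is "scene" or "top"; returns a dict with "frame" (384x512x3 uint8, red, green, blue), "range_z" (384x512 float32, m along the optical axis (not along the pixel's ray), 0 where there is no reading), "fx", "fy", "cx", "cy" (pixels), "rvec" (rotation vector, rad) and "tvec" (3), from world to camera coordinates, as OpenCV has them. Camera axes: x right, y down, z forward; pixel columns grow to the right and rows downward; lengths in m; the calibration is good to about 2 mm. A picture is of the moment at which its call begins.
- job_done(): hands the job in, once; it reports no verdict.
The state is a dict: "clock": time; "joints": joint angles; "joint_vel": joint speeds; "effort": joint torques, N m; "eef_pos": TCP position; "eef_rot": TCP orientation; "wrist_force": force on the tool from outside, world axes, zero at the start; "torque": the same for the moment, N m; "opening": opening from 0.0 (shut) to 1.0 (fully open).
Only numpy, scipy, OpenCV 4.12 (cv2) and the standard library are available. Lean on these libraries where they do the work, as an engineer would, in place of code of your own. Each camera call takes 0.05 s, during which the arm holds its last target. There are 200 camera calls.

## Working session

There is one attempt and no reset: what is moved stays moved. The work goes in short steps, Python scripts to look and compute and a shell command to move; the robot and the scene stay as the last step left them, time stands still between calls to the robot, and variables do not carry over. Pictures are saved under pics/ and viewed, about 8 in all and at most 12, crops included, and the job is handed in when it is done.

```bash
mkdir -p pics; ls; cat > h.py <<'E'
import numpy as np, cv2
from plant import get_obs, read_camera, job_done
def ray(c,uv,z):
    R,_=cv2.Rodrigues(np.array(c["rvec"],float)); t=np.array(c["tvec"],float).ravel()
    uv=np.atleast_2d(np.array(uv,float))
    d=np.c_[(uv[:,0]-c["cx"])/c["fx"],(uv[:,1]-c["cy"])/c["fy"],np.ones(len(uv))]@R
    o=-R.T@t
    return o+d*((z-o[2])/d[:,2])[:,None]
E
python3 - <<'E'
from h import *
for n in("scene","top"):
    c=read_camera(n); cv2.imwrite(f"pics/{n}0.png",c["frame"][:,:,::-1]); np.save(n+"0.npy",c,allow_pickle=True)
    R,_=cv2.Rodrigues(np.array(c["rvec"],float)); print(n,-R.T@np.array(c["tvec"]).ravel(),R[2],c["fx"])
o=get_obs(); print(o)
E
```

```text
pics
scene [ 1.0528886  -0.34786686  0.81659977] [-0.51304155  0.36711388 -0.77589675] 370.23333223879996
top [0.2828105  0.00195572 1.49712143] [ 0.19803218 -0.01662912 -0.98005445] 497.4347364439243
{'clock': 0.1, 'joints': array([-1.31271654,  0.60001094, -0.00253674,  1.60002631,  0.00181116,
        0.94289281, -0.07978628]), 'joint_vel': array([-0.00014577, -0.00029932,  0.0001755 , -0.00259102, -0.00023118,
        0.0024955 , -0.00033984]), 'effort': array([ 5.07668607e-03, -7.66548228e+01,  1.50245525e+00, -2.52936459e+01,
       -5.21686894e-02,  1.36058815e-02,  3.74567969e-05]), 'eef_pos': array([0.23814491, 0.68458906, 0.40397937]), 'eef_rot': array([-1.46711528,  1.56946079, -1.8018218 ]), 'wrist_force': array([-0.53281208, -0.77795299,  0.09271525]), 'torque': array([-0.02231324, -0.0467047 , -0.01970921]), 'opening': 0.9999949835516688}
```

View pics/scene0.png

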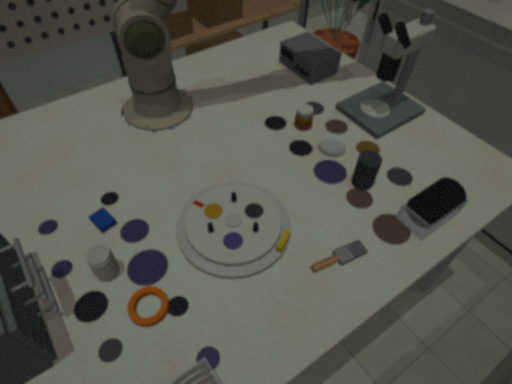

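View pics/top0.png

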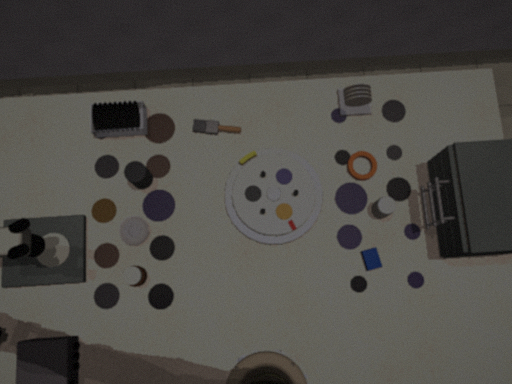

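The pictures show the carousel with its hub at about (273,195) in the top view. There the band is at (248,157) and the red mark at (292,225), nearly opposite each other. The bystanders are clear of the wheel.

```bash
cat >> h.py <<'E'
def cen(c,kind,roi=None):
    hsv=cv2.cvtColor(c["frame"],cv2.COLOR_RGB2HSV).astype(int); H,S,V=hsv[...,0],hsv[...,1],hsv[...,2]
    m={"red":((H<7)|(H>172))&(S>120)&(V>60),"yellow":(H>23)&(H<34)&(S>110)&(V>70),"gold":(H>12)&(H<23)&(S>110)&(V>70),
       "violet":(H>112)&(H<150)&(S>50),"dark":(V<45)}[kind]
    m=m.astype(np.uint8)
    if roi is not None: m=m*roi
    n,l,s,ce=cv2.connectedComponentsWithStats(m)
    return [(tuple(np.round(ce[i],1)),int(s[i,4])) for i in np.argsort(-s[1:,4])+1 if s[i,4]>5]
def discmask(c,hub,r):
    v,u=np.mgrid[:384,:512]; P=ray(c,np.c_[u.ravel(),v.ravel()],.034)
    return (np.hypot(P[:,0]-hub[0],P[:,1]-hub[1])<r).reshape(384,512).astype(np.uint8)
E
python3 - <<'E'
from h import *
for n,g in(("top",(273,195)),("scene",(233,220))):
    c=np.load(n+"0.npy",allow_pickle=True).item()
    h=ray(c,g,.034)[0]; print(n,h)
    roi=discmask(c,h,.16)
    for k,z in(("red",.034),("yellow",.036),("gold",.0355),("violet",.0355),("dark",.05)):
        for uv,a in cen(c,k,roi)[:5]: print(k,uv,a,ray(c,uv,z)[0].round(4))
E
```

```text
top [ 0.56697178 -0.06163183  0.034     ]
red (np.float64(291.8), np.float64(224.8)) 34 [ 0.4735 -0.1107  0.034 ]
yellow (np.float64(247.4), np.float64(156.8)) 78 [0.6898 0.0075 0.036 ]
gold (np.float64(283.6), np.float64(211.0)) 190 [ 0.5162 -0.0895  0.0355]
violet (np.float64(283.8), np.float64(176.0)) 175 [ 0.6228 -0.0983  0.0355]
dark (np.float64(252.6), np.float64(193.0)) 157 [ 0.5739 -0.001   0.05  ]
dark (np.float64(295.5), np.float64(192.5)) 16 [ 0.567  -0.1281  0.05  ]
dark (np.float64(262.5), np.float64(211.0)) 16 [ 0.518  -0.0266  0.05  ]
dark (np.float64(262.6), np.float64(174.1)) 15 [ 0.6295 -0.0345  0.05  ]
scene [ 0.57460112 -0.06028252  0.034     ]
red (np.float64(198.1), np.float64(203.5)) 30 [ 0.4763 -0.1074  0.034 ]
yellow (np.float64(282.5), np.float64(240.3)) 136 [0.6971 0.0061 0.036 ]
gold (np.float64(212.8), np.float64(210.4)) 191 [ 0.5194 -0.0876  0.0355]
violet (np.float64(232.6), np.float64(240.3)) 225 [ 0.6265 -0.0955  0.0355]
dark (np.float64(253.5), np.float64(210.3)) 161 [ 0.5888 -0.0056  0.05  ]
dark (np.float64(233.4), np.float64(196.7)) 28 [ 0.5214 -0.0236  0.05  ]
dark (np.float64(255.3), np.float64(226.9)) 28 [ 0.6337 -0.0319  0.05  ]
dark (np.float64(210.3), np.float64(227.5)) 27 [ 0.5714 -0.1253  0.05  ]
```

```bash
python3 - <<'E'
from h import *
from scipy.spatial.transform import Rotation as Ro
o=get_obs(); R=Ro.from_euler("xyz",o["eef_rot"]).as_matrix(); print(R.round(3), o["eef_pos"])
G=np.zeros((10,12))
for n in("top","scene"):
    c=np.load(n+"0.npy",allow_pickle=True).item(); Rc,_=cv2.Rodrigues(np.array(c["rvec"],float))
    v,u=np.mgrid[:384,:512]; Z=c["range_z"]; k=Z>0
    p=np.c_[(u[k]-c["cx"])/c["fx"],(v[k]-c["cy"])/c["fy"],np.ones(k.sum())]*Z[k][:,None]
    w=(p-np.array(c["tvec"]).ravel())@Rc
    i=np.floor(w[:,0]/.1).astype(int); j=np.floor((w[:,1]+.3)/.1).astype(int)
    q=(i>=0)&(i<10)&(j>=0)&(j<12); np.maximum.at(G,(i[q],j[q]),w[q,2])
print("rows x .0-1.0, cols y -.3..0.9"); print(G.round(2))
E
```

```text
[[-0.     0.328  0.945]
 [-0.001  0.945 -0.328]
 [-1.    -0.001  0.   ]] [0.23814491 0.68458906 0.40397937]
rows x .0-1.0, cols y -.3..0.9
[[0.01 0.02 0.38 0.38 0.02 0.01 0.01 0.01 0.1  0.1  0.01 0.  ]
 [0.01 0.01 0.02 0.02 0.01 0.01 0.01 0.01 0.1  0.1  0.01 0.  ]
 [0.01 0.01 0.01 0.01 0.01 0.01 0.01 0.01 0.34 0.31 0.29 0.  ]
 [0.01 0.01 0.01 0.01 0.01 0.01 0.08 0.01 0.03 0.04 0.03 0.  ]
 [0.01 0.04 0.04 0.04 0.01 0.01 0.02 0.02 0.35 0.33 0.33 0.  ]
 [0.02 0.07 0.07 0.04 0.01 0.01 0.03 0.02 0.03 0.03 0.03 0.  ]
 [0.03 0.04 0.07 0.04 0.01 0.01 0.11 0.01 0.01 0.01 0.01 0.  ]
 [0.01 0.02 0.04 0.04 0.03 0.01 0.09 0.08 0.01 0.01 0.01 0.  ]
 [0.07 0.01 0.01 0.03 0.03 0.01 0.1  0.1  0.01 0.01 0.01 0.  ]
 [0.01 0.01 0.01 0.01 0.01 0.01 0.01 0.01 0.01 0.01 0.02 0.  ]]
```

```bash
python3 -m inch '[[0,-0.045,0,0,0,0,0],[0,-0.09,0,0,0,0,0],[0,-0.135,0,0,0,0,0],[0.0,-0.18,0,0,0,0,0],[0.005,-0.225,0,0,0,0,0],[0.01,-0.27,0,0,0,0,0],[0.03,-0.3,0,0,0,0,0],[0.05,-0.33,0,0,0,0,0]]' 20
```

```text
clock: 0.9
eef_pos: [0.2882, 0.3529, 0.4041]
eef_rot: [-1.502, 1.569, -1.837]
wrist_force: [1.3, 0.9, 0.9]
opening: 0.36
```

```bash
python3 -m inch '[[0.02,-0.044,0,0,0,0.05,0],[0.04,-0.088,0,0,0,0.1,0],[0.06,-0.132,0,0,0,0.15,0],[0.08,-0.176,0,0,0,0.2,0],[0.1,-0.22,0,0,0,0.25,0],[0.12,-0.264,0,0,0,0.3,0],[0.14,-0.308,0,0,0,0.334,0],[0.16,-0.352,0,0,0,0.334,0]]' && python3 - <<'E'
from h import *
o=get_obs(); print(o["eef_pos"],o["joints"].round(3))
from scipy.spatial.transform import Rotation as Ro
print(Ro.from_euler("xyz",o["eef_rot"]).as_matrix().round(3))
E
```

```text
clock: 1.7
eef_pos: [0.4486, -0.0011, 0.4042]
eef_rot: [-1.298, 1.57, -1.297]
wrist_force: [0.9, 0.7, -0.4]
opening: 0.007
[ 0.44856302 -0.00109848  0.40415868] [-0.179  0.272  0.068  2.213 -0.028  0.658  1.481]
[[ 0.    -0.001  1.   ]
 [-0.001  1.     0.001]
 [-1.    -0.001  0.   ]]
```

```bash
python3 -m inch '[[0.02,-0.04,0,0,0,0,0],[0.035,-0.08,-0.02,0,0,0,0],[0.05,-0.115,-0.05,0,0,0,0],[0.05,-0.121,-0.09,0,0,0,0],[0.05,-0.121,-0.12,0,0,0,0],[0.05,-0.121,-0.145,0,0,0,0],[0.05,-0.121,-0.16,0,0,0,0],[0.05,-0.121,-0.17,0,0,0,0]]' && python3 - <<'E'
from h import *
c=read_camera("scene"); cv2.imwrite("pics/s1.png",cv2.resize(c["frame"][140:300,130:350,::-1],None,fx=3,fy=3,interpolation=cv2.INTER_CUBIC))
print(get_obs()["eef_pos"],cen(c,"red",discmask(c,(.5755,-.0603),.13)))
E
```

```text
clock: 2.5
eef_pos: [0.4983, -0.1221, 0.2327]
eef_rot: [-2.633, 1.569, -2.632]
wrist_force: [0.1, 0.3, -0.2]
opening: 0.005
[ 0.4982283  -0.12197353  0.23197877] []
```

View pics/s1.png

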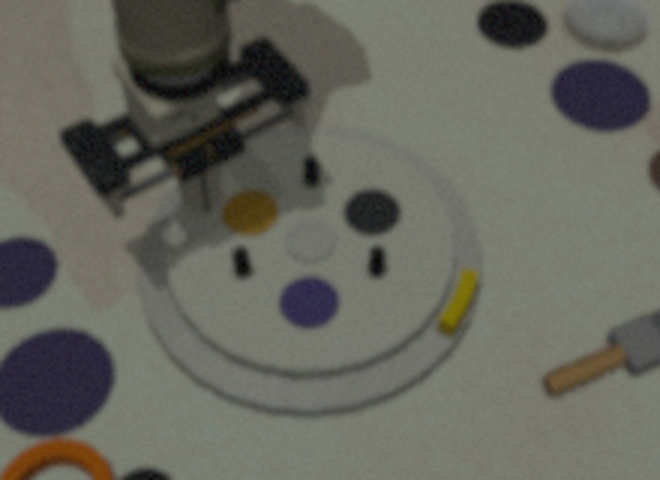

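```bash
python3 -m inch '[[0.01,0,0,0,0,0,0],[0.026,0,0,0,0,0,0],[0.043,0,0,0,0,0,0],[0.06,0,0,0,0,0,0],[0.077,0,0,0,0,0,0],[0.084,0,0.01,0,0,0,0],[0.078,0,0.05,0,0,0,0],[0.06,0.005,0.09,0,0,0,0]]' && cat >> h.py <<'E'
HUB=np.array([.5753,-.0606]); BAND=np.arctan2(.0667,.1218)
def rot():
    c=read_camera("scene"); roi=discmask(c,HUB,.13); r=[]
    for k,off,z in(("gold",0,.0355),("violet",2*np.pi/3,.0355),("red",0,.034)):
        x=[q for q in cen(c,k,roi) if q[1]>(120 if k!="red" else 20)]
        if x:
            p=ray(c,x[0][0],z)[0,:2]-HUB
            a=np.arctan2(p[1],p[0])-off-BAND; r.append((k[0],round(float((a+np.pi)%(2*np.pi)-np.pi),3),round(float(np.hypot(*p)),4)))
    return r,c
E
python3 - <<'E'
from h import *
for i in range(3):
    t=get_obs()["clock"]; r,c=rot(); print(t,r)
print(get_obs()["eef_pos"],get_obs()["wrist_force"])
E
```

```text
clock: 3.35
eef_pos: [0.5599, -0.1171, 0.3235]
eef_rot: [-2.162, 1.569, -2.16]
wrist_force: [1.1, -0.0, 0.4]
opening: 0.006
3.35 [('g', -1.748, 0.0623), ('v', -1.751, 0.062), ('r', -1.76, 0.1082)]
3.4 [('g', -1.58, 0.0621), ('v', -1.572, 0.0618), ('r', -1.582, 0.1086)]
3.45 [('g', -1.404, 0.062), ('v', -1.409, 0.0616), ('r', -1.408, 0.1086)]
[ 0.55872468 -0.11687652  0.32557303] [ 0.32335264 -0.11858541  0.52616439]
```

```bash
python3 -m inch '[[-0.03,0.02,0,0,0,0,0],[-0.065,0.04,0,0,0,0,0],[-0.09,0.055,0,0,0,0,0],[-0.095,0.055,-0.02,0,0,0,0],[-0.095,0.055,-0.05,0,0,0,0],[-0.095,0.055,-0.08,0,0,0,0],[-0.095,0.055,-0.095,0,0,0,0],[-0.095,0.055,-0.095,0,0,0,0]]' && python3 - <<'E'
from h import *
for i in range(3):
    t=get_obs()["clock"]; r,c=rot(); print(t,r)
o=get_obs();print(o["eef_pos"],o["wrist_force"])
cv2.imwrite("pics/s2.png",cv2.resize(c["frame"][140:300,130:350,::-1],None,fx=3,fy=3,interpolation=cv2.INTER_CUBIC))
c=read_camera("top");cv2.imwrite("pics/t2.png",cv2.resize(c["frame"][110:290,180:380,::-1],None,fx=3,fy=3,interpolation=cv2.INTER_CUBIC))
E
```

```text
clock: 4.3
eef_pos: [0.4639, -0.0617, 0.2286]
eef_rot: [-1.231, 1.57, -1.23]
wrist_force: [0.1, 0.3, 0.5]
opening: 0.005
4.3 [('g', 1.408, 0.0619), ('v', 1.395, 0.0621)]
4.35 [('g', 1.561, 0.062), ('v', 1.558, 0.0619)]
4.4 [('g', 1.721, 0.0619), ('v', 1.716, 0.062)]
[ 0.46415095 -0.06188969  0.23095009] [ 0.15381189 -0.27895108  0.026406  ]
```

View pics/s2.png

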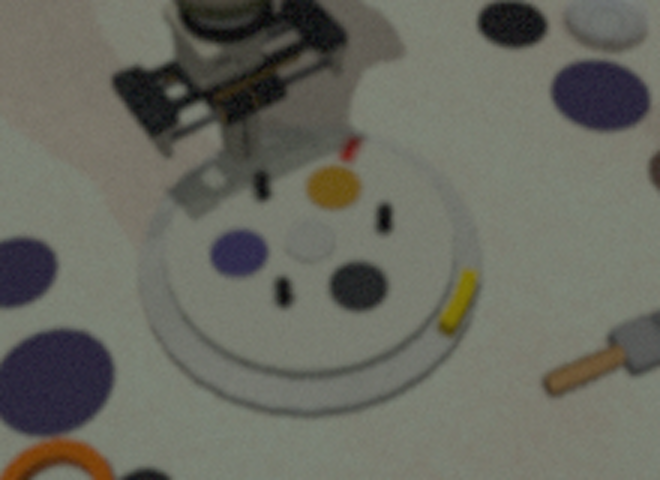

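```bash
python3 -m inch '[[0,0,-0.005,0,0,0,0]]'; python3 -m inch '[[0,0,0,0,0,0,0]]';  H='x'; python3 -m inch '[[0,0,0,0,0,0,0],[0,0,0,0,0,0,0],[0,0,0,0,0,0,0],[0,0,0,0,0,0,0],[0,0,0,0,0,0,0],[0,0,0,0,0,0,0],[0,0,0,0,0,0,0],[0,0,0,0,0,0,0]]'; python3 - <<'E'
from h import *
for i in range(6):
    t=get_obs()["clock"]; r,c=rot(); o=get_obs(); print(t,r,o["eef_pos"].round(4),o["wrist_force"].round(1))
E
```

```text
clock: 4.6
eef_pos: [0.4646, -0.0619, 0.2273]
eef_rot: [-0.213, 1.563, -0.212]
wrist_force: [-0.4, -0.0, -0.3]
opening: 0.005
clock: 4.7
eef_pos: [0.4648, -0.0619, 0.2276]
eef_rot: [-0.192, 1.562, -0.191]
wrist_force: [0.0, -0.2, -0.1]
opening: 0.003
clock: 5.5
eef_pos: [0.4648, -0.0619, 0.2276]
eef_rot: [-0.193, 1.562, -0.192]
wrist_force: [-0.2, 0.3, -0.9]
opening: 0.007
5.5 [('g', -1.256, 0.062), ('v', -1.257, 0.0618), ('r', -1.259, 0.108)] [ 0.4648 -0.0619  0.2276] [0.4 1.  0.3]
5.55 [('g', -1.115, 0.0622), ('v', -1.112, 0.0621), ('r', -1.116, 0.109)] [ 0.4648 -0.0619  0.2276] [ 0.  -0.1 -0.4]
5.6 [('g', -0.971, 0.0622), ('v', -0.97, 0.0621), ('r', -0.969, 0.1081)] [ 0.4647 -0.0619  0.2276] [ 0.5 -0.6 -0.4]
5.65 [('g', -0.829, 0.0623), ('v', -0.825, 0.062), ('r', -0.828, 0.1088)] [ 0.4647 -0.0619  0.2276] [ 1.4 -0.1  0.3]
5.7 [('g', -0.688, 0.062), ('v', -0.693, 0.0618), ('r', -0.686, 0.1082)] [ 0.4647 -0.0619  0.2276] [ 0.2  0.5 -0.5]
5.75 [('g', -0.546, 0.0624), ('v', -0.553, 0.0619), ('r', -0.544, 0.1089)] [ 0.4647 -0.0619  0.2276] [-0.4  0.3  0.1]
```

```bash
python3 -m inch '[[0,0,-0.003,0,0,0,0],[0,0,-0.003,0,0,0,0],[0,0,-0.003,0,0,0,0],[0,0,-0.003,0,0,0,0],[0,0,-0.003,0,0,0,0],[0,0,-0.003,0,0,0,0],[0,0,-0.003,0,0,0,0],[0,0,-0.003,0,0,0,0]]'
for i in 1 2 3 4 5 6; do python3 -m inch '[[0,0,0,0,0,0,0],[0,0,0,0,0,0,0],[0,0,0,0,0,0,0],[0,0,0,0,0,0,0],[0,0,0,0,0,0,0],[0,0,0,0,0,0,0],[0,0,0,0,0,0,0],[0,0,0,0,0,0,0]]' >/dev/null; done; python3 - <<'E'
from h import *
for i in range(4):
    t=get_obs()["clock"]; r,c=rot(); o=get_obs(); print(t,r,o["eef_pos"].round(4),o["wrist_force"].round(1))
E
```

```text
clock: 6.6
eef_pos: [0.4648, -0.0619, 0.2246]
eef_rot: [-0.189, 1.562, -0.188]
wrist_force: [-0.0, 0.6, 0.2]
opening: 0.009
11.4 [('g', -0.719, 0.0621), ('v', -0.727, 0.0621), ('r', -0.719, 0.1091)] [ 0.4647 -0.0619  0.2246] [-0.6  0.9 -0.5]
11.45 [('g', -0.644, 0.062), ('v', -0.643, 0.062), ('r', -0.636, 0.1087)] [ 0.4648 -0.0619  0.2246] [-1.   0.  -0.7]
11.5 [('g', -0.562, 0.0621), ('v', -0.556, 0.0616), ('r', -0.551, 0.1087)] [ 0.4647 -0.0619  0.2246] [-0.1  0.4  0.2]
11.55 [('g', -0.485, 0.0621), ('v', -0.479, 0.0615), ('r', -0.467, 0.1088)] [ 0.4648 -0.0619  0.2246] [-0.2  0.4  0.1]
```

```bash

for i in 1 2 3 4 5 6; do python3 -m inch '[[0,0,0,0,0,0,0],[0,0,0,0,0,0,0],[0,0,0,0,0,0,0],[0,0,0,0,0,0,0],[0,0,0,0,0,0,0],[0,0,0,0,0,0,0],[0,0,0,0,0,0,0],[0,0,0,0,0,0,0]]' >/dev/null; done; python3 - <<'E'
from h import *
for i in range(4):
    t=get_obs()["clock"]; r,c=rot(); o=get_obs(); print(t,r,o["eef_pos"].round(4),o["wrist_force"].round(1))
E
```

```text
16.4 [('g', -0.457, 0.0619), ('v', -0.456, 0.062), ('r', -0.445, 0.1089)] [ 0.4648 -0.0619  0.2246] [-0.   0.2 -0.4]
16.45 [('g', -0.408, 0.0624), ('v', -0.402, 0.0618), ('r', -0.395, 0.109)] [ 0.4647 -0.0619  0.2246] [ 0.2 -0.2  0.2]
16.5 [('g', -0.355, 0.0617), ('v', -0.351, 0.0618), ('r', -0.343, 0.1091)] [ 0.4647 -0.0619  0.2246] [-0.1  0.1  0. ]
16.55 [('g', -0.302, 0.062), ('v', -0.298, 0.0617), ('r', -0.296, 0.109)] [ 0.4648 -0.0619  0.2246] [0.1 0.  0.2]
```

```bash
python3 -m inch '[[0,0,0,0,0,0,0],[0,0,-0.0055,0,0,0,0],[0,0,-0.007,0,0,0,0],[0,0,-0.007,0,0,0,0]]'; python3 - <<'E'
from h import *
for i in range(4):
    t=get_obs()["clock"]; r,c=rot(); o=get_obs(); print(t,r,o["eef_pos"].round(4),o["wrist_force"].round(1))
cv2.imwrite("pics/s3.png",cv2.resize(c["frame"][140:300,130:350,::-1],None,fx=3,fy=3,interpolation=cv2.INTER_CUBIC))
E
```

```text
clock: 17.0
eef_pos: [0.4648, -0.0619, 0.2174]
eef_rot: [-0.189, 1.562, -0.187]
wrist_force: [-0.2, -0.5, 5.3]
opening: 0.002
17.0 [('g', -0.068, 0.0622), ('v', -0.055, 0.0613), ('r', -0.05, 0.1101)] [ 0.4648 -0.0619  0.2175] [ 0.4 -0.7  6. ]
17.05 [('g', -0.066, 0.0618), ('v', -0.055, 0.0616), ('r', -0.052, 0.1099)] [ 0.4648 -0.0619  0.2176] [ 0.5 -0.7  5.1]
17.1 [('g', -0.068, 0.0622), ('v', -0.051, 0.0613), ('r', -0.052, 0.1099)] [ 0.4648 -0.0619  0.2176] [-0.7 -0.3  4.8]
17.15 [('g', -0.064, 0.062), ('v', -0.055, 0.0616), ('r', -0.05, 0.1101)] [ 0.4648 -0.0619  0.2176] [-0.  -0.8  4.9]
```

View pics/s3.png

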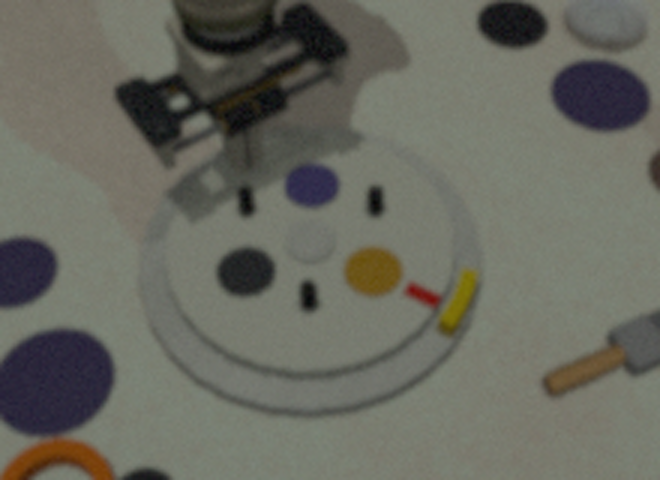

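The wheel stopped with the red mark at (422,295), beside the yellow band at (458,300). The fingertip is on the rim at about (240,170). I'll press 1 mm further so the hold is firmer, check again and hand in.

```bash
python3 -m inch '[[0,0,-0.0005,0,0,0,0],[0,0,-0.001,0,0,0,0],[0,0,-0.001,0,0,0,0],[0,0,-0.001,0,0,0,0],[0,0,-0.001,0,0,0,0]]'; python3 - <<'E'
from h import *
for i in range(4):
    t=get_obs()["clock"]; r,c=rot(); o=get_obs(); print(t,r,o["eef_pos"].round(4),o["wrist_force"].round(1))
if all(abs(q[1])<.15 for q in r) and 3<o["wrist_force"][2]<12: print(job_done())
E
```

```text
clock: 17.7
eef_pos: [0.4648, -0.0619, 0.2167]
eef_rot: [-0.179, 1.562, -0.177]
wrist_force: [-0.4, -0.3, 6.5]
opening: 0.004
17.7 [('g', -0.072, 0.0623), ('v', -0.055, 0.0613), ('r', -0.054, 0.11)] [ 0.4648 -0.0619  0.2167] [-0.7  0.2  6.8]
17.75 [('g', -0.07, 0.0626), ('v', -0.055, 0.0609), ('r', -0.056, 0.1101)] [ 0.4648 -0.0619  0.2167] [-1.6  0.2  6.5]
17.8 [('g', -0.07, 0.0626), ('v', -0.055, 0.0609), ('r', -0.056, 0.1096)] [ 0.4648 -0.0619  0.2167] [0.6 0.1 6. ]
17.85 [('g', -0.072, 0.0623), ('v', -0.051, 0.0613), ('r', -0.054, 0.11)] [ 0.4648 -0.0619  0.2167] [-1.5 -0.9  6. ]
the job is handed in; nothing more can be done
None
```

The carousel runs free, and I handed the job in at 17.9 s with the red mark stopped inside the yellow band and the fingertip still on the rim. I flicked one peg anticlockwise to about 3.4 rad/s and lifted clear before the mark first reached the band. The wheel then ran freely past the band several times, and I braked it on a later round at about 1 rad/s by pressing on the bare outer rim.

- **Mark position:** the last camera readings put it 0.05 to 0.07 rad before the middle of the band, where the limit is ±0.21 rad. The two cameras disagree by about 2° (0.04 rad) on the band's direction, so the true offset could be up to about 0.11 rad, still inside the band.
- **At rest:** the angle stayed the same to within the reading noise over the last four frames.
- **Hold force:** the fingertip presses on the rim with about 6 to 6.8 N.
- **Surroundings:** the arm felt no contact besides the peg and the rim, and nothing near the wheel looked moved in the last picture. I did not measure the positions of the objects around the carousel again.

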